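# Show the camera the two flaws in a lute's soundboard

### The arm

A 6-joint arm with a two-finger parallel gripper is mounted at the origin on the work surface. World frame = base frame: x ahead of the robot, y to its left, z up, the work surface at z = 0. Lengths are in m, angles in degrees, forces in N, time in s.
With the tool pointing down it reaches from about 0.4 to 0.825 m from the base axis. Payload 7 kg.
Tool frame: the origin (TCP) lies at the very end of the fingers, on their centre line; the grasp point (between the pads) lies 19 mm behind it (grasp_offset is the x of the grasp point in the tool frame, in m); x points along the fingers, y is the direction in which the jaws open and shut, and the axes are right-handed (so a half turn about x gives the same grasp; the last joint's range is limited). The gripper opens to 88 mm and grips with 3 to 60 N. Pads are 19 mm wide; open, the fingers measure 130 mm over their backs; the gripper's body (78 mm by 193 mm) begins 47 mm behind the grasp point.
Start: joints at [-51.962, 20.546, 0.682, 0, -70.136, -16.507], TCP at [0.248, -0.628, 0.227] pointing down, gripper open.
Joint ranges: [-176.03, 176.03], [-82.01, 121.73], [-58.28, 71.71], [-173.87, 95.51], [-174.79, -0.11], [-173.66, 173.66]. Speed limits (degrees/s): [136.94, 136.94, 172.46, 180, 180, 180].

### API

Orientations are given as [roll, pitch, yaw] about the fixed x, y, z axes, in that order (R = Rz(yaw) Ry(pitch) Rx(roll)).
In Python, from plant import get_obs, snapshot, close_job, grasp_offset gives the robot as it stands.
- The arm moves only by the tool carry_out, never from a script. Its argument "series" is a list that holds one entry, the list of rows, each a list of 6 numbers: the shift along the tool's x, y, z in mm, then the turn, a rotation vector about the tool's x, y, z in degrees. A call has 1 to 10 rows; each row is the pose to reach, as a shift and turn from the pose commanded when the call began, along the tool's axes at that moment; what a row does not reach only later rows make up. A row lasts 1/8 s, in which the tool goes at most 62.5 mm and 10.7 degrees, less where a joint would pass 70% of its speed; a pose out of reach is approached as far as the arm can. A call with a gripper value outside its range is refused whole. "hand" is the gripper's target within -1 to 1 (shut at 1, half-way at 0, fully open at -1), set as the call begins (left out, the last holds). The fingers move at their own pace and stop on an object; the grip force is fixed at half the most. Time passes only in rows, so rows that repeat a pose let the fingers close. It gives the time, the measured TCP pose, the force and the opening at its end, in the units of the state.
- get_obs(): the state, without advancing time (a new reading comes with each control period).
- snapshot(name): name is "scene" or "top" or "wrist"; returns a dict with "color" (400x640x3 uint8, red, green, blue), "fx", "fy", "cx", "cy" (pixels), "dist_coeffs" ([k1, k2, p1, p2, k3] as OpenCV has them; the pictures are not rectified), "eye" and "attitude" of the camera in the world. Camera axes: x right, y down, z forward; pixel columns grow to the right and rows downward; lengths in m; the calibration is good to about 2 mm. A picture is of the moment at which its call begins. There is no depth.
- close_job(): hands the job in, once; it reports no verdict.
The state is a dict: "clock": time; "joint_pos": joint angles; "qvel": joint speeds; "tau": joint torques, N m; "tool_pos": TCP position; "orientation": TCP orientation; "force": force on the tool from outside, world axes, zero at the start; "moment": the same for the moment, N m; "opening": finger opening in m.
Only numpy, scipy, OpenCV 4.12 (cv2) and the standard library are available. Lean on these libraries where they do the work, as an engineer would, in place of code of your own. Each camera call takes 0.05 s, during which the arm holds its last target.

### The job

Press the green button right down to start the inspection camera's clip, and leave the red button alone. Then show the camera the two flaws in the lute's soundboard, the dark round knot first and the amber resin pocket second: point at each with the fingertips straight above its middle, about a finger's breadth off the wood, and stay on it for a good two seconds; finish still pointing at the resin pocket. Never touch the lute, lift nothing and leave everything else where it stands.

Things in the scene. Friction and masses are not known exactly. Their poses are not given: they have to be found in the camera images.
- green_button_top (a point): Centre of the top face of the GREEN push button: a round cap 36 mm across, its top face 64 mm above the bench, in a black collar 52 mm across and 12 mm high on a grey box 90 x 90 x 46 mm. This point moves with the cap. The cap goes straight down 6 mm; the spring needs about 1.5 N to begin and 5 N to reach the bottom stop. It springs back.
- green_button (a joint): Travel of the green button's cap in m: 0 up, 0.006 fully down. It counts as pressed beyond 0.004.
- green_box: The grey box that carries the green button, 90 x 90 x 46 mm, 0.8 kg, standing loose on the bench on rubber. Origin at the centre of its underside, z up.
- red_button (a joint): Travel of the RED button's cap in m, 0 up, 0.006 fully down (this would delete the clip). Same button and box as the green one, on the other side of the lute.
- red_box: The grey box that carries the red button, 90 x 90 x 46 mm, 0.8 kg, loose. Origin at the centre of its underside; the red cap is centred on it, top face 64 mm above the bench.
- instrument: Pear-shaped lute lying on its back in a cradle, fixed. Origin on the bench, x towards the neck, z up. Its pale flat level soundboard is 125 mm up: from x = -140 mm (round end) to +170, 210 mm wide at most (x = -20); the neck, 34 mm wide, level with it, goes on to x = +485.
- sound_hole (a point): Middle of the round black sound hole with a brass rim, 48 mm across over the rim, on the soundboard's middle line towards the neck. It is not a flaw.
- knot (a point): Middle of the knot, on the soundboard's upper face: a dark brown round spot 20 mm across, flush with the wood, in one half of the soundboard (left or right of the middle line).
- resin_pocket (a point): Middle of the resin pocket, on the soundboard's upper face: an amber-orange streak 32 mm long and 10 mm wide, flush with the wood, in the other half, at least 55 mm from the knot.
- bridge: Dark wooden bridge with a white top edge, 11 x 70 x 13 mm high, 15 g, standing loose across the soundboard near its round end, at least 35 mm from both flaws. Origin at the centre of its underside, long axis y.
- glue_bottle: White bottle with an orange cap, 56 mm across, 130 mm tall, loose bystander. Origin at the centre of its underside.
- sanding_block: Cork sanding block, 110 x 60 x 34 mm, loose bystander. Origin at the centre of its underside.
- mallet: Mallet with a pale wooden handle and a black head, lying down, about 300 mm long, loose bystander. Handle to its -x.
- varnish_jar: Amber jar with a steel lid, 70 mm across, 75 mm tall, loose bystander. Origin at the centre of its underside.
- screwdriver: Screwdriver with a yellow handle, lying down, loose bystander. Handle to its -x.
- maple_offcut: Pale wooden offcut, 120 x 45 x 30 mm, loose bystander. Origin at the centre of its underside.
Things that resemble listed ones, but are neither listed nor needed, are in the scene too. Leave any yellow look-alike of the green_box alone.

How it is judged (in metres and radians):
On the way, in this order (a step that is already met when the one before it is completed fails the run):
1. the green button is pressed down (beyond 4 of its 6 mm) (value of joint green_button above 0.004 m), for 0.05 s.
2. with the green button released, the fingertips dwell for 1.8 s just above the knot: grasp point within 20 mm sideways of its middle and at most 65 mm above the wood (fingertips at most about 45 mm) (horizontal distance between the grasp point and knot below 0.02 m and z of the grasp point in the frame of knot between 0 and 0.065 m and value of joint each of green_button, red_button below 0.002 m), for 1.8 s.
3. the fingertips dwell for 1.8 s just above the resin pocket, within the same distances (horizontal distance between the grasp point and resin_pocket below 0.02 m and z of the grasp point in the frame of resin_pocket between 0 and 0.065 m and value of joint each of green_button, red_button below 0.002 m), for 1.8 s.
At the end, for the whole second after the job is handed in: The hand is still pointing at the resin pocket (grasp point within 20 mm sideways of its middle and at most 65 mm above the wood), touching nothing; both buttons are up; bridge within 10 mm, and boxes and bystanders within 20 mm, of where they started; bottle and jar upright (all of step 3 and distance of bridge from where it was at the start of the episode below 0.01 m and distance of each of glue_bottle, sanding_block, mallet, varnish_jar, screwdriver, maple_offcut, green_box, red_box from where it was at the start of the episode below 0.02 m and angle between each of glue_bottle, varnish_jar's own z axis and vertical below 0.3 rad).
It fails at once if the red button is pressed (value of joint red_button above 0.002 m).
It fails at once if the lute is touched (contact force between any of the fingers, the arm and instrument above 0.3 N).
It fails at once if a button box or a bystander is lifted, carried or pushed out of place (20 mm; the bridge 10 mm) (distance of bridge from where it was at the start of the episode above 0.01 m or distance of any of glue_bottle, sanding_block, mallet, varnish_jar, screwdriver, maple_offcut, green_box, red_box from where it was at the start of the episode above 0.02 m).
It also fails if it takes over 51 s, if anything falls off the work surface, if the arm or the gripper's body presses on something with over 40 N, if the wrist force passes 120 N, or if a joint passes its speed limit or range.

## Working session

There is one attempt and no reset: what is moved stays moved. The work goes in short steps, Python scripts to look and compute and a tool call to move; the robot and the scene stay as the last step left them, time stands still between calls to the robot, and variables do not carry over. Pictures are saved under pics/ and viewed, and the job is handed in when it is done.

Besides the shell and the picture viewer there is one more tool, called after "Request:" in YAML: its name, and indented under it one key for each argument. carry_out: Moves the arm, as the interface text tells. Its arguments: {"type":"object","properties":{"series":{"type":"array","items":{"type":"array","items":{"type":"array","items":{"type":"number"}}}},"hand":{"type":"number"}},"required":["series"]}

```bash
mkdir -p pics; ls
python3 - <<'E'
from plant import *
import cv2
o=get_obs()
for k,v in o.items(): print(k,v)
print(grasp_offset)
for n in ["scene","top","wrist"]:
    s=snapshot(n)
    cv2.imwrite(f"pics/{n}0.png",s["color"][:,:,::-1])
    print(n,{k:v for k,v in s.items() if k!="color"})
E
```

```text
pics
clock 0.0
joint_pos [-5.19621299e+01  2.05922894e+01  6.33147117e-01 -2.05868579e-02
 -7.01352967e+01 -1.65084237e+01]
qvel [ 0.03520311  0.08665448 -0.00812054 -0.05134784 -0.03608883 -0.04635908]
tau [-1.57075365e-04 -5.82728863e+01  2.93060786e+01  6.99712381e+00
  7.12120032e-03 -1.60877821e-04]
tool_pos [ 0.24752325 -0.62744828  0.22560681]
orientation [ 94.92904693  89.90359789 116.45148195]
force [0.33573962 0.14050121 0.0663964 ]
moment [-0.0011077  -0.03549926 -0.03659648]
opening 0.0875105953371668
-0.0188
scene {'fx': 378.0770387911979, 'fy': 378.0770387911979, 'cx': 324.46617532494025, 'cy': 197.79128159071638, 'dist_coeffs': array([-0.07267763,  0.        ,  0.        ,  0.        ,  0.        ]), 'eye': array([ 0.95306488, -0.62004001,  1.29156376]), 'attitude': array([-1.48237228e+02,  8.04222805e-02,  3.61608860e+01])}
top {'fx': 478.71877089375874, 'fy': 478.71877089375874, 'cx': 315.2681314657639, 'cy': 199.16108195306057, 'dist_coeffs': array([0.03645308, 0.        , 0.        , 0.        , 0.        ]), 'eye': array([ 0.38448208, -0.01664653,  1.66843954]), 'attitude': array([-174.64792527,   -0.30376616,  -90.89551848])}
wrist {'fx': 279.1119013946705, 'fy': 279.1119013946705, 'cx': 315.91267624482015, 'cy': 194.77918713798172, 'dist_coeffs': array([0.01598766, 0.        , 0.        , 0.        , 0.        ]), 'eye': array([ 0.18698289, -0.65103661,  0.38349131]), 'attitude': array([ 1.65904277e+02, -1.26414181e-01,  1.11547439e+02])}
```

View pics/top0.png

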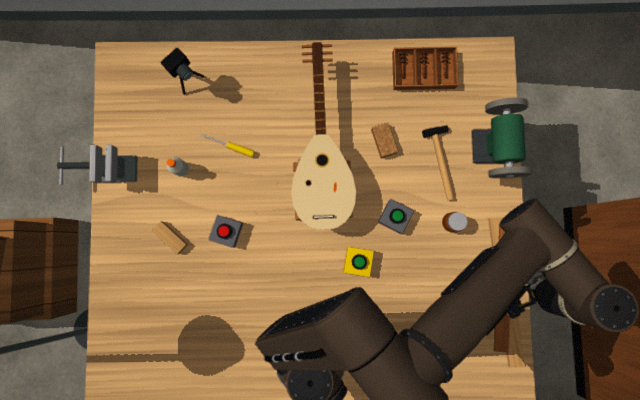

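View pics/scene0.png

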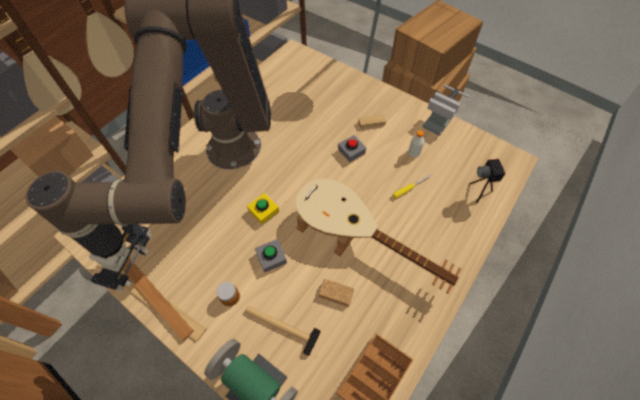

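View pics/wrist0.png

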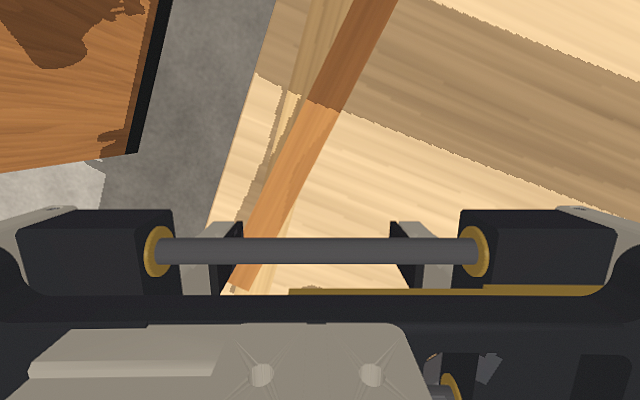

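The top picture shows these candidates:
- **Green caps:** one on a grey box at (398,216), which is the one I want. The other is on a yellow box at (360,262), a decoy. The red cap is at (224,231).
- **Dark round spots on the lute:** a small one at (308,183), the knot. The brass-rimmed sound hole at (322,160) is not a flaw.
- **Amber streak:** (335,187), the resin pocket. The bridge is at (324,217).

Next is a close crop to check the choice, plus the measurements.

```bash
cat > h.py <<'E'
import numpy as np, cv2
from scipy.spatial.transform import Rotation as R
def ray(s,uv):
    K=np.array([[s['fx'],0,s['cx']],[0,s['fy'],s['cy']],[0,0,1]])
    p=cv2.undistortPoints(np.array([[uv]],float),K,np.array(s['dist_coeffs']))[0,0]
    return R.from_euler('xyz',s['attitude'],degrees=True).apply([p[0],p[1],1])
def onz(s,uv,z):
    d=ray(s,uv); e=np.array(s['eye']); return e+d*(z-e[2])/d[2]
def cent(s,mask,box):
    x0,y0,x1,y1=box; m=np.zeros(mask.shape,np.uint8); m[y0:y1,x0:x1]=mask[y0:y1,x0:x1]
    n,l,st,c=cv2.connectedComponentsWithStats(m)
    i=1+np.argmax(st[1:,4]); return c[i],st[i,4]
def proj(s,P):
    K=np.array([[s['fx'],0,s['cx']],[0,s['fy'],s['cy']],[0,0,1]])
    Rm=R.from_euler('xyz',s['attitude'],degrees=True).as_matrix().T
    return cv2.projectPoints(np.array(P,float).reshape(-1,1,3),cv2.Rodrigues(Rm)[0],-Rm@np.array(s['eye']),K,np.array(s['dist_coeffs']))[0][:,0]
E
python3 - <<'E'
from plant import *; from h import *
t=snapshot("top"); c=snapshot("scene")
for s,n,b in ((t,'top',dict(g=(380,200,415,235),y=(345,245,375,275),r=(210,220,240,245),k=(300,175,316,192),a=(328,178,342,196))),(c,'scene',dict(g=(258,240,285,265),y=(250,192,275,215),r=(340,135,362,152),k=(338,193,349,205),a=(318,206,334,220)))):
    im=s['color'].astype(int); r,g,bl=im[...,0],im[...,1],im[...,2]
    M=dict(g=(g>r*1.6)&(g>bl*1.4)&(g>60),r=(r>g*2.5)&(r>90),k=(r<120),a=(r>1.8*bl)&(r-g>50))
    M['y']=M['g']
    for k,z in dict(g=.064,y=.064,r=.064,k=.125,a=.125).items():
        try:
            u,a=cent(s,M[k],b[k]); print(n,k,u.round(1),a,onz(s,u,z).round(4))
        except Exception as e: print(n,k,e)
im=t['color'][:,:,::-1]
a=cv2.resize(im[125:285,280:440],None,fx=4,fy=3.6,interpolation=cv2.INTER_CUBIC)
cv2.imwrite('pics/crop1.png',a[:600])
b=cv2.resize(c['color'][170:280,240:390,::-1],None,fx=5,fy=5,interpolation=cv2.INTER_CUBIC); cv2.imwrite('pics/crop2.png',b)
E
```

```text
top g [397.2 215.2] 94 [ 0.4763 -0.3016  0.064 ]
top y [359.  261.6] 92 [ 0.324  -0.1696  0.064 ]
top r [223.1 230.5] 97 [0.4341 0.2816 0.064 ]
top k [308.  182.6] 25 [ 0.5833 -0.0045  0.125 ]
top a [334.8 186.8] 32 [ 0.5684 -0.091   0.125 ]
scene g [269.3 250.9] 92 [ 0.4762 -0.2997  0.064 ]
scene y [261.6 203.7] 65 [ 0.3264 -0.1693  0.064 ]
scene r [352.  142.8] 53 [0.4362 0.2803 0.064 ]
scene k [343.1 198.9] 8 [ 0.5829 -0.0018  0.125 ]
scene a [325.5 213.5] 20 [ 0.5671 -0.0885  0.125 ]
```

View pics/crop1.png

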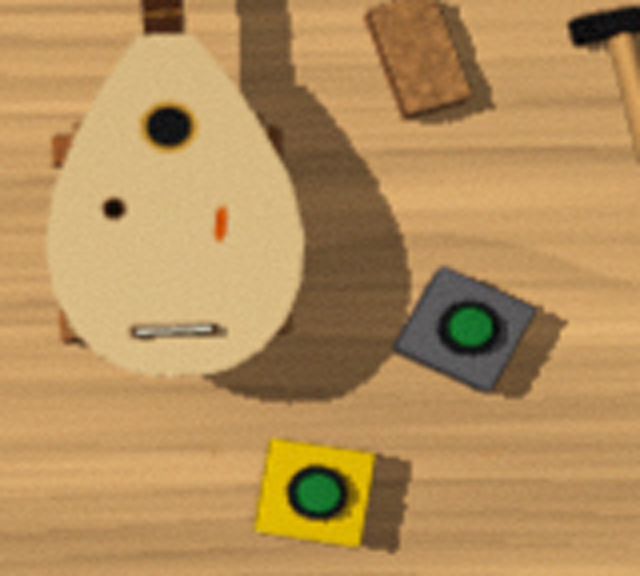

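View pics/crop2.png

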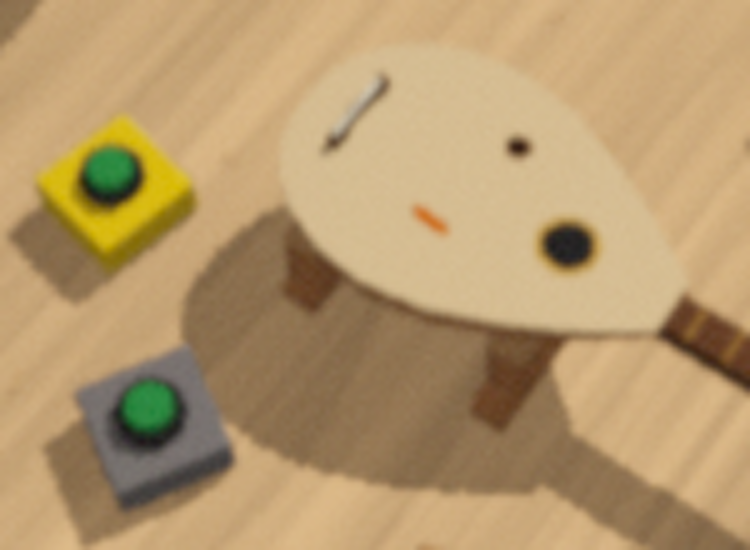

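The crops confirm the choice: green cap on the grey box, small dark knot, and amber streak. The two cameras agree within 3 mm. I'll work out the shifts in tool axes next.

```bash
cat > go.py <<'E'
import sys; from plant import *; from h import *
o=get_obs(); Rm=R.from_euler('xyz',o['orientation'],degrees=True).as_matrix()
print('axes',Rm.T.round(3)); print(o['clock'],o['tool_pos'].round(4),o['force'].round(2),o['opening'])
tg=np.array([float(v) for v in sys.argv[1:4]])
print('shift mm',(Rm.T@(tg-o['tool_pos'])*1000).round(1))
# turn to make tool x exactly down
x=Rm[:,0]; ax=np.cross(x,[0,0,-1]); print('tilt fix rotvec tool deg',np.degrees(Rm.T@ax).round(2))
E
python3 go.py 0.476 -0.3007 0.12
```

```text
axes [[-0.     0.001 -1.   ]
 [-0.367  0.93   0.001]
 [ 0.93   0.367 -0.   ]]
0.25 [ 0.2476 -0.6277  0.2261] [-0.05  0.05 -0.13] 0.08759177395075805
shift mm [106.3 220.3 332.5]
tilt fix rotvec tool deg [-0.   -0.01 -0.04]
```

Request:
carry_out:
  hand: 1
  series:
    - [[0, 10, 15, 0, 0, 0], [0, 35, 52, 0, 0, 0], [0, 64, 96, 0, 0, 0], [0, 94, 142, 0, 0, 0], [0, 124, 188, 0, 0, 0], [0, 154, 233, 0, 0, 0], [0, 184, 278, 0, 0, 0], [0, 207, 313, 0, 0, 0], [0, 220, 332, 0, 0, 0], [0, 220, 332, 0, 0, 0]]

```text
clock: 1.5
tool_pos: [0.4766, -0.2994, 0.2267]
orientation: [-1.9, 90.0, 19.8]
force: [0.0, -0.0, -0.3]
opening: 0.0006
```

```bash
python3 go.py 0.476 -0.3007 0.064
python3 - <<'E'
from plant import *; from h import *
w=snapshot("wrist"); cv2.imwrite('pics/wrist1.png',w['color'][:,:,::-1]); print(proj(w,[[.476,-.3007,.064]]))
s=snapshot("scene"); cv2.imwrite('pics/scene1.png',s['color'][:,:,::-1])
E
```

```text
axes [[ 0.     0.    -1.   ]
 [-0.37   0.929 -0.   ]
 [ 0.929  0.37   0.   ]]
1.5 [ 0.4766 -0.2994  0.2267] [ 0.02 -0.01 -0.27] 0.0006403598278629859
shift mm [162.7  -0.9  -1.1]
tilt fix rotvec tool deg [0.   0.02 0.  ]
[[314.41075702 180.98809923]]
```

View pics/wrist1.png

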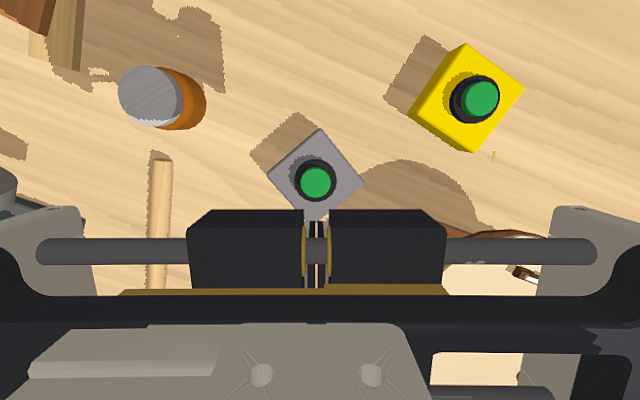

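View pics/scene1.png

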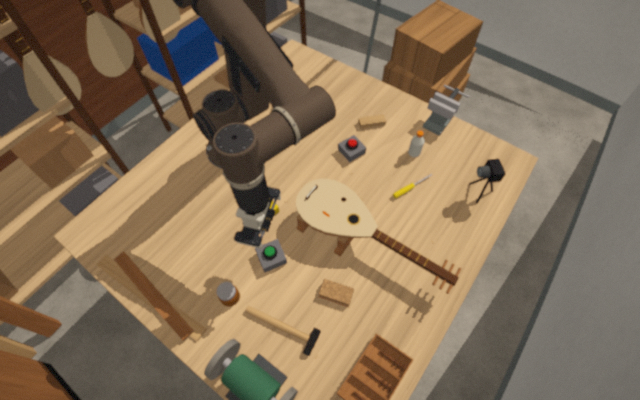

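The wrist view shows the green cap at (316,182), against a predicted (314,181). The aim holds, so I'm going down to about 10 mm above the cap.

Request:
carry_out:
  series:
    - [[10, -1, -1, 0, 0, 0], [35, -1, -1, 0, 0, 0], [70, -1, -1, 0, 0, 0], [105, -1, -1, 0, 0, 0], [132, -1, -1, 0, 0, 0], [147, -1, -1, 0, 0, 0], [153, -1, -1, 0, 0, 0], [153, -1, -1, 0, 0, 0]]

```text
clock: 2.6
tool_pos: [0.4753, -0.303, 0.0738]
orientation: [-68.6, 90.0, -47.1]
force: [0.4, -0.6, 0.5]
opening: 0.0005
```

```bash
python3 go.py 0.476 -0.3007 0.064
python3 - <<'E'
from plant import *; from h import *
s=snapshot("scene"); cv2.imwrite('pics/scene2.png',cv2.resize(s['color'][170:290,200:350,::-1],None,fx=5,fy=5))
E
```

```text
axes [[ 0.    -0.    -1.   ]
 [-0.367  0.93  -0.   ]
 [ 0.93   0.367  0.   ]]
2.6 [ 0.4753 -0.303   0.0738] [ 0.36 -0.64  0.51] 0.000506217444630328
shift mm [9.8 1.9 1.5]
tilt fix rotvec tool deg [0.   0.   0.01]
```

View pics/scene2.png

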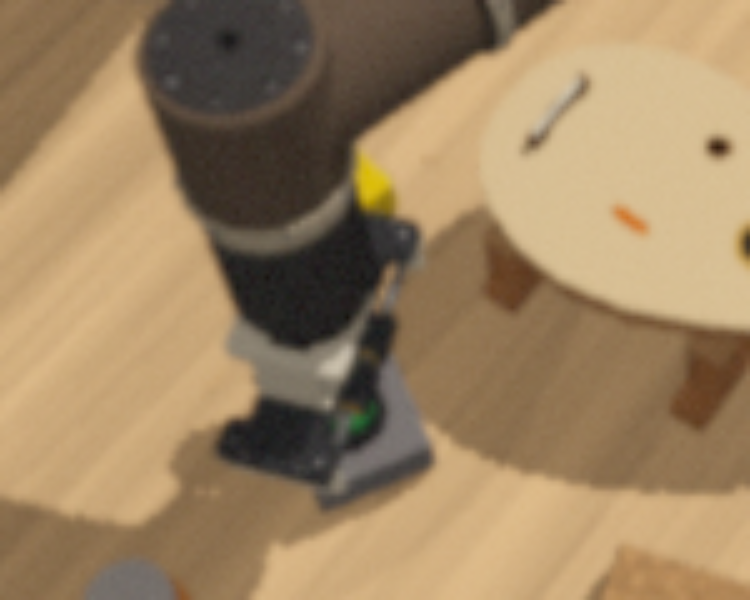

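The fingers are over the cap. Now a slow press, then back up in the same call.

Request:
carry_out:
  series:
    - [[5, 1, 1, 0, 0, 0], [9, 1, 1, 0, 0, 0], [12, 1, 1, 0, 0, 0], [14, 1, 1, 0, 0, 0], [15, 1, 1, 0, 0, 0], [15, 1, 1, 0, 0, 0]]

```text
clock: 3.4
tool_pos: [0.4767, -0.3016, 0.0618]
orientation: [-52.6, 89.8, -31.0]
force: [-6.3, 8.3, 30.1]
opening: 0.0004
```

```bash
python3 go.py 0.476 -0.3007 0.064
python3 - <<'E'
from plant import *; from h import *
for i in range(3):
    o=get_obs(); print(o['clock'],o['tool_pos'],o['force'])
    s=snapshot("scene")
cv2.imwrite('pics/scene3.png',cv2.resize(s['color'][170:290,200:350,::-1],None,fx=5,fy=5,interpolation=cv2.INTER_CUBIC))
w=snapshot('wrist');cv2.imwrite('pics/wrist3.png',w['color'][:,:,::-1])
print(proj(w,[[.476,-.3007,.064],[.476,-.3007,.058]]))
E
```

```text
axes [[ 0.002 -0.001 -1.   ]
 [-0.368  0.93  -0.002]
 [ 0.93   0.368  0.002]]
3.4 [ 0.4767 -0.3016  0.0618] [-6.3   8.29 30.07] 0.0004448675459161862
shift mm [-2.2  1.1 -0.3]
tilt fix rotvec tool deg [-0.    0.09  0.12]
3.4 [ 0.47670488 -0.30155765  0.06180341] [-6.30197261  8.29331993 30.07378048]
3.45 [ 0.47667446 -0.30156532  0.06179818] [-6.59342464  9.05167803 29.48716215]
3.5 [ 0.47670586 -0.30154731  0.06180562] [-7.49149701  8.41526453 30.25686566]
[[316.50669075 236.3541121 ]
 [316.50036588 232.56627102]]
```

View pics/wrist3.png

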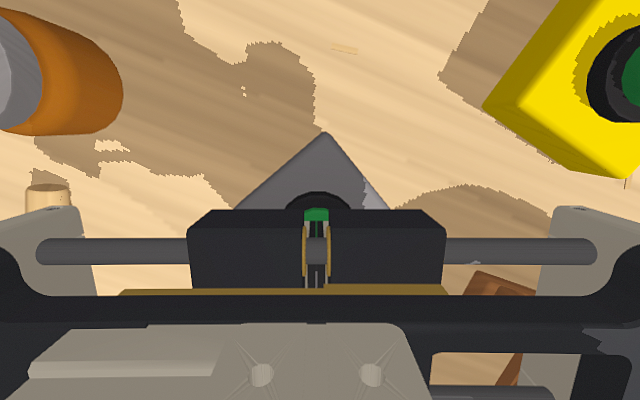

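View pics/scene3.png

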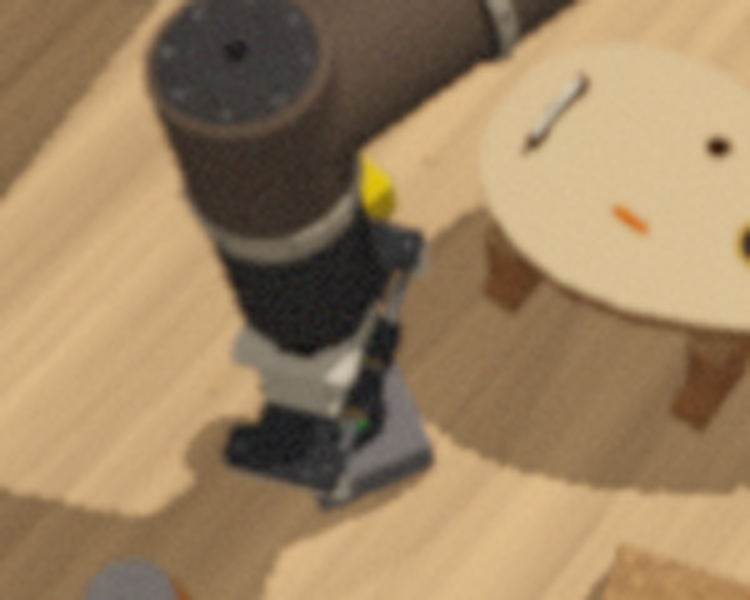

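Run:
```python
from plant import *; from h import *
w=snapshot('wrist');im=w['color']
a=cv2.resize(im[180:300,260:370,::-1],None,fx=5,fy=5,interpolation=cv2.INTER_NEAREST);cv2.imwrite('pics/w4.png',a)
t=np.linspace(0,2*np.pi,90)
for cx,cy in((.476,-.3007),(.4763,-.3016),(.4762,-.2997)):
  for r,z in((.018,.064),(.018,.060),(.018,.058),(.026,.058)):
    p=proj(w,np.c_[cx+r*np.cos(t),cy+r*np.sin(t),0*t+z]);print(cx,r,z,p[:,1].min().round(1))
print(get_obs()['moment'],get_obs()['tau'])
```

```text
0.476 0.018 0.064 207.5
0.476 0.018 0.06 205.5
0.476 0.018 0.058 204.6
0.476 0.026 0.058 191.6
0.4763 0.018 0.064 207.4
0.4763 0.018 0.06 205.4
0.4763 0.018 0.058 204.5
0.4763 0.026 0.058 191.6
0.4762 0.018 0.064 208.4
0.4762 0.018 0.06 206.4
0.4762 0.018 0.058 205.5
0.4762 0.026 0.058 192.6
[ 3.0633527   2.52308314 -0.05954821] [-1.82580929e+00 -3.47288990e+01  1.80061197e+01  4.03972864e+00
  3.06135021e+00  7.05763581e-03]
```

View pics/w4.png

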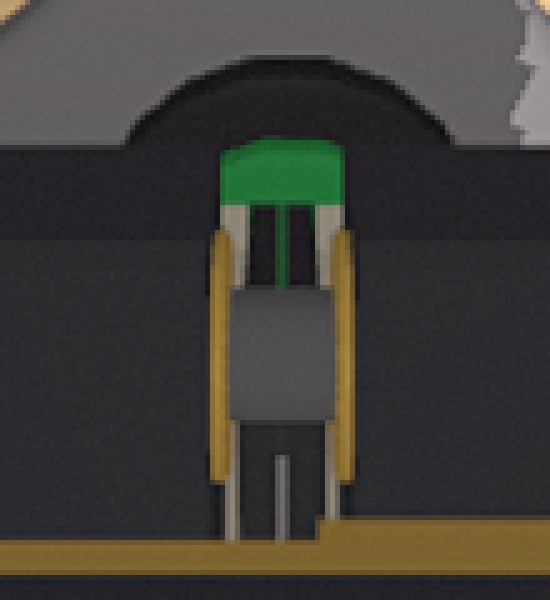

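In the close-up the green face sits flush with the collar and no side wall shows. With 30 N against a spring that needs 5 N, that points to the cap being bottomed. I'll release a little and check that it springs back.

Request:
carry_out:
  series:
    - [[-2, 0, 0, 0, 0, 0], [-5, 0, 0, 0, 0, 0], [-10, 0, 0, 0, 0, 0], [-20, 0, 0, 0, 0, 0], [-20, 0, 0, 0, 0, 0]]

```text
clock: 4.28
tool_pos: [0.4759, -0.3015, 0.0791]
orientation: [-42.1, 90.0, -20.6]
force: [-1.2, 0.1, -1.0]
opening: 0.0001
```

```bash
python3 - <<'E'
from plant import *; from h import *
w=snapshot('wrist');im=w['color']
a=cv2.resize(im[170:300,250:380,::-1],None,fx=4.5,fy=4.5,interpolation=cv2.INTER_NEAREST);cv2.imwrite('pics/w5.png',a)
t=np.linspace(0,2*np.pi,90)
for r,z in((.018,.064),(.018,.058),(.026,.058),(.026,.046)):
    p=proj(w,np.c_[.476+r*np.cos(t),-.3007+r*np.sin(t),0*t+z]);print(r,z,p[:,1].min().round(1))
E
python3 go.py 0.583 -0.003 0.2
```

```text
0.018 0.064 200.8
0.018 0.058 198.4
0.026 0.058 186.6
0.026 0.046 182.9
axes [[-0.     0.    -1.   ]
 [-0.367  0.93   0.   ]
 [ 0.93   0.367 -0.   ]]
4.325 [ 0.4756 -0.3014  0.0787] [ 0.22 -0.67 -0.22] 0.0006404515171672123
shift mm [-121.3  238.2  209.4]
tilt fix rotvec tool deg [ 0.   -0.   -0.01]
```

View pics/w5.png

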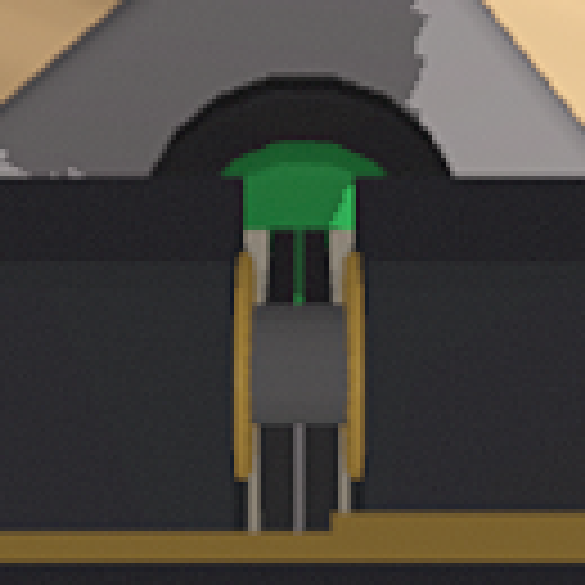

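The cap visibly springs back, but the wall height in the pressed picture needs a check. I'll compare column profiles.

Run:
```python
from plant import *; from h import *
a=cv2.imread('pics/wrist3.png')[:,:,::-1]; w=snapshot('wrist'); b=w['color']; cv2.imwrite('pics/wrist5.png',b[:,:,::-1])
for n,i in(('pressed',a),('up',b)):
    print(n)
    for r in range(183,224): print(r,i[r,316],i[r,308],end=' | ' if r%2 else '\n')
```

```text
pressed
183 [99 96 97] [101  97  98] | 184 [101  96  97] [102  97  99]
185 [101  97  98] [102  97  99] | 186 [101  96  99] [101  97  98]
187 [100  96  98] [102  97  99] | 188 [101  97  99] [99 95 96]
189 [102  98  98] [100  97  98] | 190 [108 105 105] [101  99  99]
191 [59 58 57] [92 89 88] | 192 [19 20 20] [47 45 47]
193 [24 24 24] [15 15 17] | 194 [24 23 26] [24 22 22]
195 [31 31 33] [25 28 29] | 196 [37 37 40] [37 37 38]
197 [36 35 37] [39 36 39] | 198 [36 33 34] [37 35 37]
199 [35 32 34] [34 33 35] | 200 [35 31 35] [36 33 35]
201 [33 33 34] [33 33 36] | 202 [33 33 34] [34 33 35]
203 [36 34 37] [33 32 34] | 204 [34 33 35] [32 31 31]
205 [31 29 31] [34 32 34] | 206 [34 28 35] [30 30 31]
207 [36 48 38] [31 27 34] | 208 [27 91 44] [34 25 33]
209 [29 99 47] [27 75 39] | 210 [ 35 112  56] [29 96 47]
211 [ 39 118  59] [ 28 102  48] | 212 [ 40 118  62] [ 38 117  60]
213 [ 34 116  58] [ 35 117  59] | 214 [ 36 114  55] [ 36 115  57]
215 [ 37 114  56] [ 34 116  56] | 216 [ 32 115  56] [ 33 114  56]
217 [ 36 116  57] [ 33 115  57] | 218 [ 31 115  56] [ 30 114  57]
219 [ 31 118  57] [ 29 115 
[... 645 characters left out ...]
 [32 29 33] | 202 [29 87 42] [32 24 33]
203 [26 95 45] [29 73 40] | 204 [28 92 43] [30 93 45]
205 [28 94 46] [24 90 42] | 206 [ 28 100  47] [30 94 48]
207 [ 37 117  60] [29 95 45] | 208 [ 33 117  58] [ 32 110  55]
209 [ 36 115  58] [ 33 116  58] | 210 [ 34 112  55] [ 37 115  58]
211 [ 34 114  55] [ 34 114  55] | 212 [ 34 112  53] [ 34 113  55]
213 [ 36 114  56] [ 33 113  55] | 214 [ 37 114  56] [ 30 113  55]
215 [ 32 114  56] [ 32 113  56] | 216 [ 29 111  52] [ 32 114  56]
217 [ 32 113  55] [ 32 114  55] | 218 [ 33 113  55] [ 33 113  57]
219 [ 33 118  57] [ 28 114  53] | 220 [ 34 105  53] [ 49 117  65]
221 [35 82 49] [138 131 116] | 222 [29 76 44] [151 138 127]
223 [33 80 47] [147 137 125] |
```

The pressed view has 2.3 px of wall and the up view has 4.8 px, which would fit a bevel plus full travel. But the force rose at a TCP z of 0.0618, higher than I expected. Pressing again does no harm, so I'll repeat it in small steps and read the force against height.

Request:
carry_out:
  series:
    - [[5, 0, 0, 0, 0, 0], [9, 0, 0, 0, 0, 0], [9, 0, 0, 0, 0, 0], [9, 0, 0, 0, 0, 0]]

```text
clock: 4.88
tool_pos: [0.4757, -0.3014, 0.0694]
orientation: [145.9, 90.0, 167.4]
force: [-0.2, -0.8, 0.4]
opening: 0.0007
```

Request:
carry_out:
  series:
    - [[2, 0, 0, 0, 0, 0], [2, 0, 0, 0, 0, 0], [2, 0, 0, 0, 0, 0]]

```text
clock: 5.25
tool_pos: [0.476, -0.3015, 0.0678]
orientation: [-46.9, 90.0, -25.4]
force: [0.7, 0.2, 2.6]
opening: 0.0003
```

Request:
carry_out:
  series:
    - [[2, 0, 0, 0, 0, 0], [2, 0, 0, 0, 0, 0], [2, 0, 0, 0, 0, 0]]

```text
clock: 5.62
tool_pos: [0.476, -0.3014, 0.0657]
orientation: [-43.5, 90.0, -22.0]
force: [0.1, -0.5, 2.9]
opening: 0.0004
```

Request:
carry_out:
  series:
    - [[2, 0, 0, 0, 0, 0], [2, 0, 0, 0, 0, 0], [2, 0, 0, 0, 0, 0]]

```text
clock: 6.0
tool_pos: [0.476, -0.3015, 0.0637]
orientation: [-51.6, 90.0, -30.1]
force: [0.2, -0.5, 3.8]
opening: 0.0005
```

The spring curve is plain. The force is 2.6 N at 0.0678 and 3.8 N at 0.0637, so contact is near 0.069 and the stop near 0.062. The first press did reach the bottom. It also shows the fingertips sit about 4-5 mm lower than reported, so I'll keep extra height over the lute. Now one short push to the stop, then a release.

Request:
carry_out:
  series:
    - [[2, 0, 0, 0, 0, 0], [3, 0, 0, 0, 0, 0], [3, 0, 0, 0, 0, 0], [-5, 0, 0, 0, 0, 0], [-30, 0, 0, 0, 0, 0], [-75, 0, 0, 0, 0, 0], [-120, 0, 0, 0, 0, 0], [-150, 0, 0, 0, 0, 0], [-160, 0, 0, 0, 0, 0], [-160, 0, 0, 0, 0, 0]]

```text
clock: 7.25
tool_pos: [0.4755, -0.3012, 0.2231]
orientation: [91.6, 90.0, 113.1]
force: [-0.7, -1.2, -0.8]
opening: 0.0005
```

```bash
python3 go.py 0.583 -0.003 0.22
```

```text
axes [[-0.     0.001 -1.   ]
 [-0.367  0.93   0.001]
 [ 0.93   0.367 -0.   ]]
7.25 [ 0.4755 -0.3012  0.2231] [-0.72 -1.25 -0.78] 0.0005105731730822668
shift mm [  3.2 237.9 209.4]
tilt fix rotvec tool deg [ 0.   -0.   -0.03]
```

Request:
carry_out:
  series:
    - [[0, 10, 9, 0, 0, 0], [0, 35, 31, 0, 0, 0], [0, 68, 60, 0, 0, 0], [0, 102, 90, 0, 0, 0], [0, 136, 120, 0, 0, 0], [0, 170, 150, 0, 0, 0], [0, 204, 180, 0, 0, 0], [0, 228, 201, 0, 0, 0], [0, 238, 209, 0, 0, 0], [0, 238, 209, 0, 0, 0]]

```text
clock: 8.5
tool_pos: [0.5824, -0.0026, 0.2224]
orientation: [172.4, 89.9, -166.0]
force: [0.4, 0.3, 0.6]
opening: 0.0004
```

```bash
python3 go.py 0.583 -0.003 0.155
python3 - <<'E'
from plant import *; from h import *
w=snapshot("wrist"); cv2.imwrite('pics/wrist6.png',w['color'][:,:,::-1]); print(proj(w,[[.583,-.003,.125],[.568,-.09,.125]]))
E
```

```text
axes [[-0.002 -0.    -1.   ]
 [-0.368  0.93   0.   ]
 [ 0.93   0.368 -0.002]]
8.5 [ 0.5824 -0.0026  0.2224] [0.38 0.29 0.6 ] 0.0004423711628838467
shift mm [67.4 -0.6  0.5]
tilt fix rotvec tool deg [-0.   -0.11 -0.02]
[[314.44126148 196.28848682]
 [230.8460083  146.88927776]]
```

View pics/wrist6.png

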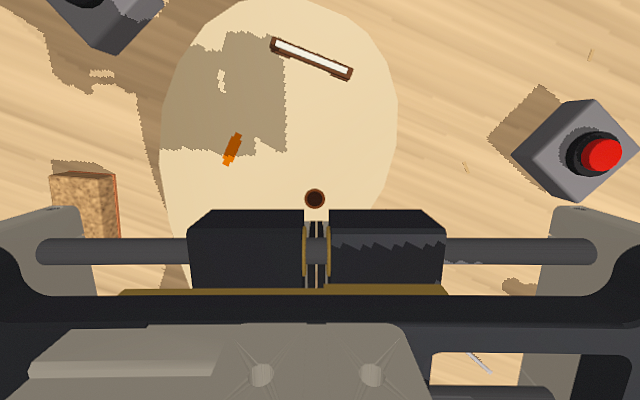

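The wrist view shows the knot at (315,198) against a predicted (314,196), and the resin at (232,149) against (231,147). I'm going down to a reported z of 0.152, which should leave about 23 mm true clearance, and dwelling there.

Request:
carry_out:
  series:
    - [[10, 0, 0, 0, 0, 0], [28, 0, 0, 0, 0, 0], [47, 0, 0, 0, 0, 0], [61, 0, 0, 0, 0, 0], [68, 0, 0, 0, 0, 0], [70, 0, 0, 0, 0, 0], [70, 0, 0, 0, 0, 0], [70, 0, 0, 0, 0, 0]]

```text
clock: 9.55
tool_pos: [0.5832, -0.0032, 0.1541]
orientation: [-8.1, 89.9, 13.5]
force: [-0.4, -0.1, 0.5]
opening: 0.0005
```

```bash
python3 go.py 0.583 -0.003 0.152
python3 - <<'E'
from plant import *; from h import *
s=snapshot("scene"); cv2.imwrite('pics/scene7.png',cv2.resize(s['color'][100:260,240:440,::-1],None,fx=3.7,fy=3.7,interpolation=cv2.INTER_CUBIC))
w=snapshot("wrist"); cv2.imwrite('pics/wrist7.png',w['color'][:,:,::-1]); print(proj(w,[[.583,-.003,.125]]))
E
```

```text
axes [[ 0.001  0.    -1.   ]
 [-0.367  0.93  -0.   ]
 [ 0.93   0.367  0.001]]
9.55 [ 0.5832 -0.0032  0.1541] [-0.37 -0.1   0.5 ] 0.0004924435994087468
shift mm [ 2.1  0.3 -0.1]
tilt fix rotvec tool deg [0.   0.06 0.01]
[[315.20685068 219.42784349]]
```

View pics/scene7.png

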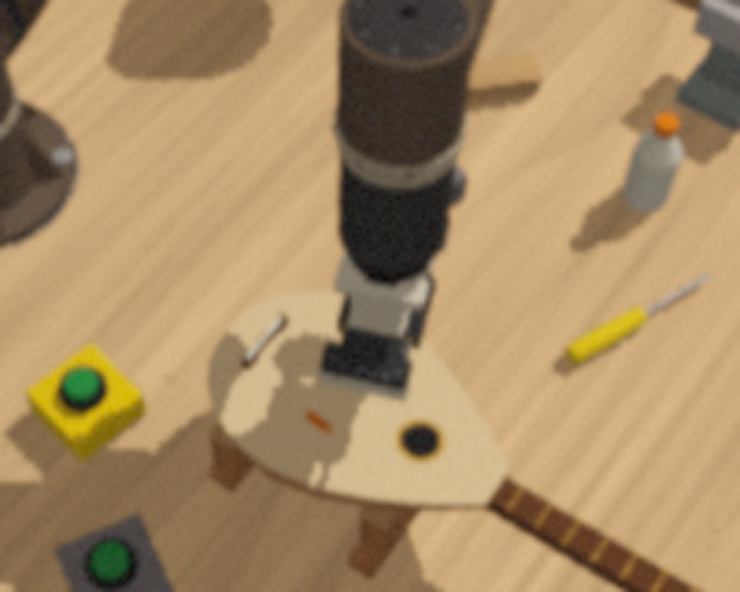

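View pics/wrist7.png

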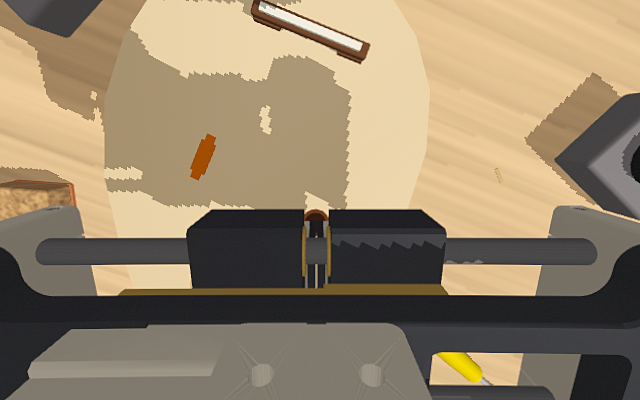

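The knot is at (316,216) between the fingertips, clear of the wood. I'll hold here for 2.5 s.

Request:
carry_out:
  series:
    - [[2, 0, 0, 0, 0, 0], [2, 0, 0, 0, 0, 0], [2, 0, 0, 0, 0, 0], [2, 0, 0, 0, 0, 0], [2, 0, 0, 0, 0, 0], [2, 0, 0, 0, 0, 0], [2, 0, 0, 0, 0, 0], [2, 0, 0, 0, 0, 0], [2, 0, 0, 0, 0, 0], [2, 0, 0, 0, 0, 0]]

```text
clock: 10.9
tool_pos: [0.5829, -0.0033, 0.1516]
orientation: [-32.5, 90.0, -11.0]
force: [0.4, 0.4, 0.5]
opening: 0.0003
```

Request:
carry_out:
  series:
    - [[0, 0, 0, 0, 0, 0], [0, 0, 0, 0, 0, 0], [0, 0, 0, 0, 0, 0], [0, 0, 0, 0, 0, 0], [0, 0, 0, 0, 0, 0], [0, 0, 0, 0, 0, 0], [0, 0, 0, 0, 0, 0], [0, 0, 0, 0, 0, 0], [0, 0, 0, 0, 0, 0], [0, 0, 0, 0, 0, 0]]

```text
clock: 12.15
tool_pos: [0.5829, -0.0033, 0.1516]
orientation: [-176.2, 90.0, -154.7]
force: [0.3, -0.1, 0.0]
opening: 0.0003
```

```bash
python3 go.py 0.568 -0.090 0.152
```

```text
axes [[-0.    -0.    -1.   ]
 [-0.367  0.93  -0.   ]
 [ 0.93   0.367 -0.   ]]
12.15 [ 0.5829 -0.0033  0.1516] [ 0.33 -0.14  0.04] 0.0003315014102658381
shift mm [ -0.4 -75.2 -45.6]
tilt fix rotvec tool deg [-0. -0.  0.]
```

Request:
carry_out:
  series:
    - [[-12, -4, -2, 0, 0, 0], [-20, -19, -12, 0, 0, 0], [-20, -38, -23, 0, 0, 0], [-20, -56, -34, 0, 0, 0], [-15, -70, -42, 0, 0, 0], [-5, -75, -46, 0, 0, 0], [0, -75, -46, 0, 0, 0], [0, -75, -46, 0, 0, 0], [0, -75, -46, 0, 0, 0], [0, -75, -46, 0, 0, 0]]

```text
clock: 13.4
tool_pos: [0.5679, -0.0895, 0.1518]
orientation: [-17.9, 90.0, 3.7]
force: [0.0, -0.2, -0.5]
opening: 0.0004
```

Request:
carry_out:
  series:
    - [[0, 0, 0, 0, 0, 0], [0, 0, 0, 0, 0, 0], [0, 0, 0, 0, 0, 0], [0, 0, 0, 0, 0, 0], [0, 0, 0, 0, 0, 0], [0, 0, 0, 0, 0, 0], [0, 0, 0, 0, 0, 0], [0, 0, 0, 0, 0, 0], [0, 0, 0, 0, 0, 0], [0, 0, 0, 0, 0, 0]]

```text
clock: 14.65
tool_pos: [0.5676, -0.0899, 0.1516]
orientation: [-49.8, 90.0, -28.2]
force: [0.3, -0.2, -0.6]
opening: 0.0005
```

Request:
carry_out:
  series:
    - [[0, 0, 0, 0, 0, 0], [0, 0, 0, 0, 0, 0], [0, 0, 0, 0, 0, 0], [0, 0, 0, 0, 0, 0], [0, 0, 0, 0, 0, 0], [0, 0, 0, 0, 0, 0], [0, 0, 0, 0, 0, 0], [0, 0, 0, 0, 0, 0], [0, 0, 0, 0, 0, 0], [0, 0, 0, 0, 0, 0]]

```text
clock: 15.9
tool_pos: [0.5676, -0.0899, 0.1515]
orientation: [149.2, 90.0, 170.8]
force: [1.1, 0.4, 0.1]
opening: 0.0006
```

```bash
python3 go.py 0.568 -0.090 0.152
python3 - <<'E'
from plant import *; from h import *
s=snapshot("scene"); cv2.imwrite('pics/scene8.png',s['color'][:,:,::-1])
w=snapshot("wrist"); cv2.imwrite('pics/wrist8.png',w['color'][:,:,::-1]); print(proj(w,[[.568,-.09,.125]]))
E
```

```text
axes [[-0.     0.    -1.   ]
 [-0.367  0.93   0.   ]
 [ 0.93   0.367 -0.   ]]
15.9 [ 0.5676 -0.0899  0.1515] [1.13 0.45 0.11] 0.0006116958043864205
shift mm [-0.5 -0.2  0.3]
tilt fix rotvec tool deg [ 0. -0. -0.]
[[314.58384307 221.25102001]]
```

View pics/scene8.png

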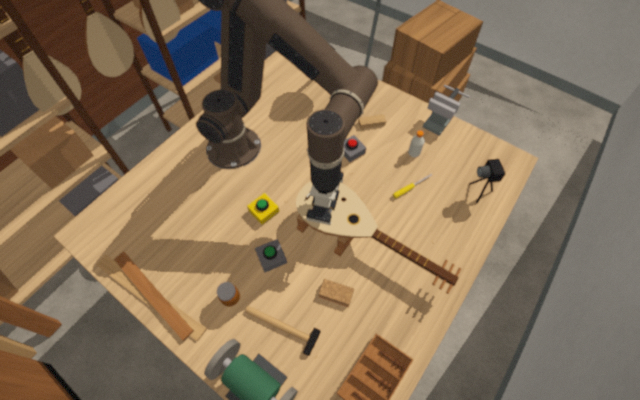

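View pics/wrist8.png

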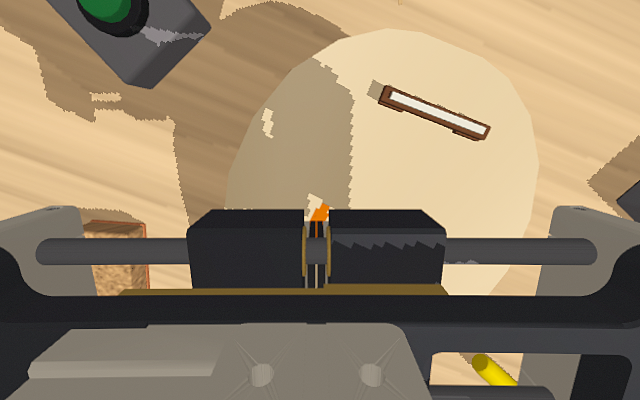

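The wrist view shows the resin streak at (318,213), under and between the fingertips. In the scene view the boxes, bridge and bystanders stand where they were, and the green cap is up. The force is about 1 N, which is near the noise level. Handing in.

```bash
python3 -c "
from plant import *
print(close_job())"
```

```text
the job is handed in; nothing more can be done
None
```

I handed the job in at about 16 s of the 51 s allowed, with the hand still pointing at the resin pocket. No verdict was reported.

- **Green button:** I pressed the cap on the grey box to its stop with closed fingers, and left the yellow look-alike and the red button alone. The first press read 30 N, well over the 5 N the spring needs. I pressed it a second time in small steps, and the force followed the spring down. A wrist picture after the first press showed the cap back up.
- **Knot:** held for about 2.5 s, with the fingertips within about 1 mm sideways of its measured position.
- **Resin pocket:** held for about 3 s, again within 1 mm of its measured position. The last wrist picture showed the streak under the fingertips.
- **Last checks:** the force was within about 1 N of zero, and nothing looked out of place in the scene picture. I judged that by eye and did not measure it.

**One disagreement:** the fingertips met the button about 4–5 mm higher than its stated height. I took this to mean the true tip is lower than reported and allowed for it over the lute. The clearance there was about 27 mm by the reported height, or about 22 mm with that correction. The camera estimates of positions also differed from each other by up to 3 mm, well inside the 20 mm allowed.

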